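# Put the needle case in the jar and screw the lid on

## Robot

A 6-joint arm with a two-finger parallel gripper is mounted at the origin on the work surface. World frame = base frame: x ahead of the robot, y to its left, z up, the work surface at z = 0. Lengths are in m, angles in rad, forces in N, time in s.
With the tool pointing down it reaches from about 0.4 to 0.825 m from the base axis. Payload 7 kg.
Tool frame: the origin (TCP) lies midway between the tips of the shut fingers; the grasp point (between the pads) lies 19 mm behind it; z points along the fingers, y is the line along which they close (so a half turn about z gives the same grasp; the last joint's range is limited). The gripper opens to 88 mm and grips with 3 to 60 N. Pads are 19 mm wide; open, the fingers measure 130 mm over their backs; the gripper's body (78 mm by 193 mm) begins 47 mm behind the grasp point.
Start: joints at [1.572, 0.359, 0.012, 0, -1.224, -0.288], TCP at [0.191, 0.647, 0.227] pointing down, gripper open.
Joint ranges: [-3.07, 3.07], [-1.43, 2.12], [-1.02, 1.25], [-3.03, 1.67], [-3.05, -0], [-3.03, 3.03]. Speed limits (rad/s): [2.39, 2.39, 3.01, 3.14, 3.14, 3.14].

## Interface

Orientations are given as a rotation vector (axis times angle).
In Python, from cell import r gives the robot as it stands.
- The arm moves only by the shell command python3 -m jog 'ROWS' [OPENING] [FORCE]. ROWS is JSON, a list that holds one entry, the list of rows, each a list of 4 numbers: the shift along the tool's x, y, z in mm, then the turn about the tool's z in rad. A call has 1 to 5 rows; each row is the pose to reach, as a shift and turn from the pose commanded when the call began, along the tool's axes at that moment; what a row does not reach only later rows make up. A row lasts 1/12 s, in which the tool goes at most 41.7 mm and 7.16 degrees, less where a joint would pass 70% of its speed; a pose out of reach is approached as far as the arm can. A call with a gripper value outside its range is refused whole. OPENING is the gripper's target within -1 to 1 (fully open at 1, half-way at 0, shut at -1), set as the call begins (- or left out, the last holds). The fingers move at their own pace and stop on an object; FORCE is the grip in N (left out, the last holds). Time passes only in rows, so rows that repeat a pose let the fingers close. It gives the time, the measured TCP pose, the force, the opening and the grip force at its end, in the units of the state.
- r.sense(): the state, without advancing time (a new reading comes with each control period).
- r.snapshot(name): name is "scene" or "top" or "wrist"; returns a dict with "pixels" (420x560x3 uint8, red, green, blue), "range_z" (420x560 float32, m along the optical axis (not along the pixel's ray), 0 where there is no reading), "fx", "fy", "cx", "cy" (pixels), "T" (4x4, takes a point from camera to world coordinates). Camera axes: x right, y down, z forward; pixel columns grow to the right and rows downward; lengths in m; the calibration is good to about 2 mm. A picture is of the moment at which its call begins.
- r.finish_job(): hands the job in; it is judged then, once.
The state is a dict: "t": time; "joint_positions": joint angles; "joint_velocities": joint speeds; "effort": joint torques, N m; "position": TCP position; "tcp_rot": TCP orientation; "force": force on the tool from outside, world axes, zero at the start; "ft_torque": the same for the moment, N m; "gripper_width": finger opening in m; "grip_force": force on a finger pad.
Only numpy, scipy, OpenCV 4.12 (cv2) and the standard library are available. Lean on these libraries where they do the work, as an engineer would, in place of code of your own. Each camera call takes 0.05 s, during which the arm holds its last target. There are 200 camera calls.

## Task

Put the wooden needle case away in the glass jar, then close the jar with the wooden lid that fits it: set the lid on the mouth, turn it back (anticlockwise from above) as far as it takes to drop into the thread, then screw it forward until it is fully home. Leave the other things on the table where they are.

Things in the scene. Friction and masses are not known exactly. Their poses are not given: they have to be found in the camera images.
- jar: Round clear glass jar, fixed, in a square wooden foot 110 mm wide and 15 mm high. Origin: centre of the foot's underside on the table, on the jar's axis; z up. Rim at z = 105 mm, inner floor at 21 mm, body 80 mm in diameter below z = 71 mm. The jar's yaw does NOT tell where its thread's openings lie: they are at a different, unknown angle in every run.
- jar_rim (a point): Centre of the jar's mouth, level with the rim, 105 mm above the table. Mouth 50 mm inside; neck 59 mm outside at the rim, tapering out to 63 mm at 7 mm below it.
- jar_thread (a point): Point on the jar's axis level with the flat top of its thread (7 mm below the rim). Four starts 90 degrees apart, outer diameter 75 mm, with four openings 30 degrees wide. A lid set on rests on top of the thread (or by chance drops in at once). Turned anticlockwise from above, by at most 80 degrees, it comes to a stop over the openings and falls 10 mm if let. Teeth (5 mm) on top block clockwise turning.
- lid_edge (a point): Centre of the lid's lower edge (axes as lid_bar). Four lugs inside this edge, 90 degrees apart, on the lid's x and y axes; 2 mm clearance to neck and thread all round. Height above the table: 98 mm when the lugs rest on top of the thread, 88 mm when dropped into the openings, 84 mm when home. From dropped to home: turn clockwise from above 42 to 58 degrees, to a firm stop, sinking 4 mm on the way.
- lid_bar (a point): The lid that fits: light wooden screw lid 86 mm in diameter, 25 mm high, with an upright grip bar on top, 56 mm long, 16 mm thick, 42 mm high (70 to 130 g in all). The point is the centre of the bar, on the lid's axis, 46 mm above the lid's lower edge, 21 mm above its disc. x runs along the bar, y across it, z up. It lies lower edge down on the table.
- case_mid (a point): The needle case: plain light wooden cylinder 30 mm in diameter and 74 mm long with a slightly domed top, standing upright, about 35 g. The point is its centre, 37 mm above its foot. It goes into the jar whole, upright or leaning, and then lies below the rim.
- biglid_bar (a point): A bystander: a lid of the same wood and shape, but 110 mm in diameter, too large for the jar, with the same bar. The point is the centre of its bar, 46 mm above its lower edge.
- mushroom: A bystander: wooden darning mushroom, 72 mm across and 90 mm high, standing on its stem. Origin: centre of its foot.
- tumbler: A bystander: open glass tumbler, 84 mm across and 130 mm high. Origin: centre of its underside.
- tin: A bystander: closed metal tin, 66 mm across and 110 mm high. Origin: centre of its underside.
- hoops: A bystander: flat stack of two wooden embroidery hoops, 160 mm across and 23 mm high. Origin: centre of its underside.
- hoopstand: Equipment, fixed: an upright wooden embroidery hoop on a foot; 160 mm wide along its x, 50 mm deep along its y, 200 mm high. Origin: centre of its underside.

How it is judged:
On the way, in this order (a step that is already met when the one before it is completed fails the run):
1. the needle case is in the jar, below the rim (horizontal distance between case_mid and jar below 0.03 m and z of case_mid in the frame of jar between 0.015 and 0.072 m), for 0.2 s.
2. the lid has dropped into the thread, level and centred on the jar (horizontal distance between lid_bar and jar below 0.006 m and angle between lid_bar's own z axis and vertical below 0.07 rad and z of lid_bar in the frame of jar below 0.1365 m), for 0.1 s.
At the end, for the whole second after the job is handed in: The needle case is inside the jar (its centre within 30 mm of the jar's axis and no more than 72 mm above the jar's underside), and the lid is screwed home: centred within 6 mm, level within 4 degrees, its bar's centre no more than 131.4 mm above the jar's underside (home is 130 mm), at rest (all of step 1 and horizontal distance between lid_bar and jar below 0.006 m and angle between lid_bar's own z axis and vertical below 0.07 rad and z of lid_bar in the frame of jar between 0.127 and 0.1314 m and linear speed of lid below 0.02 m/s and angular speed of lid below 0.2 rad/s); the robot touches nothing.
It fails at once if a bystander (tumbler, tin, hoops, darning mushroom, larger lid) is moved more than 25 mm (distance of any of tumbler, tin, hoops, mushroom, biglid_bar from where it was at the start of the episode above 0.025 m).
It also fails if it takes over 70 s, if anything falls off the work surface, if the arm or the gripper's body presses on something with over 40 N, if the wrist force passes 120 N, or if a joint passes its speed limit or range.

## Working session

There is one attempt and no reset: what is moved stays moved. The work goes in short steps, Python scripts to look and compute and a shell command to move; the robot and the scene stay as the last step left them, time stands still between calls to the robot, and variables do not carry over. Pictures are saved under pics/ and viewed, at most 10 in all, crops included, and the job is handed in when it is done.

```bash
ls; mkdir -p pics; cat > h.py <<'E'
import numpy as np, cv2
from scipy.spatial.transform import Rotation as R
from cell import r
def save(n,f):
    s=r.snapshot(n); cv2.imwrite(f'pics/{f}.png',s['pixels'][:,:,::-1]); np.savez(f'pics/{f}.npz',**s); return s
def load(f): return np.load(f'pics/{f}.npz')
def ray(s,u,v,z):
    "pixel -> world point on plane at height z"
    d=s['T'][:3,:3]@[(u-s['cx'])/s['fx'],(v-s['cy'])/s['fy'],1]; o=s['T'][:3,3]
    return o+d*(z-o[2])/d[2]
def cloud(s):
    z=s['range_z']; v,u=np.indices(z.shape)
    p=np.stack([(u-s['cx'])/s['fx']*z,(v-s['cy'])/s['fy']*z,z],-1)
    return p@s['T'][:3,:3].T+s['T'][:3,3]
def totool(p):
    s=r.sense(); return R.from_rotvec(s['tcp_rot']).inv().apply(np.array(p)-s['position'])*1000
E
python3 - <<'E'
from h import *
for n in('scene','top','wrist'):
    s=save(n,n+'0'); print(n,s['T'].round(3).tolist(),s['fx'],s['cx'],s['cy'])
print(r.sense())
a=[cv2.imread(f'pics/{n}0.png') for n in('scene','top')]
E
```

```text
pics
scene [[-0.826, 0.412, -0.383, 1.036], [0.563, 0.581, -0.588, 0.699], [-0.02, -0.702, -0.712, 0.958], [0.0, 0.0, 0.0, 1.0]] 468.4218016621527 280.7211171493762 205.35924739574628
top [[-0.014, -0.982, 0.19, 0.419], [-1.0, 0.019, 0.02, -0.014], [-0.024, -0.19, -0.982, 0.884], [0.0, 0.0, 0.0, 1.0]] 389.50059241788546 271.33215570510714 208.43289500064267
wrist [[-0.284, -0.922, -0.264, 0.261], [-0.959, 0.273, 0.077, 0.626], [0.001, 0.275, -0.962, 0.384], [0.0, 0.0, 0.0, 1.0]] 336.8350309448494 279.9471314352051 204.9542058523461
{'t': 0.15, 'joint_positions': array([ 1.57207376e+00,  3.59219246e-01,  1.12666539e-02, -1.91140474e-04,
       -1.22410650e+00, -2.88083153e-01]), 'joint_velocities': array([-0.00231177, -0.00080815,  0.00324885,  0.00113313,  0.00083858,
        0.00053475]), 'effort': array([ 7.92725041e-04, -5.83275104e+01,  2.93295586e+01,  7.00115517e+00,
        8.81895307e-03, -1.01608318e-04]), 'position': array([0.19090562, 0.64706079, 0.22585021]), 'tcp_rot': array([ 3.10806853e+00, -4.48889693e-01,  6.61239841e-06]), 'force': array([ 0.06924874,  0.56877418, -0.94802316]), 'ft_torque': array([ 0.03561446,  0.04284524, -0.01030746]), 'grip_force': 0.0, 'gripper_width': 0.08782861243941774}
```

View pics/top0.png

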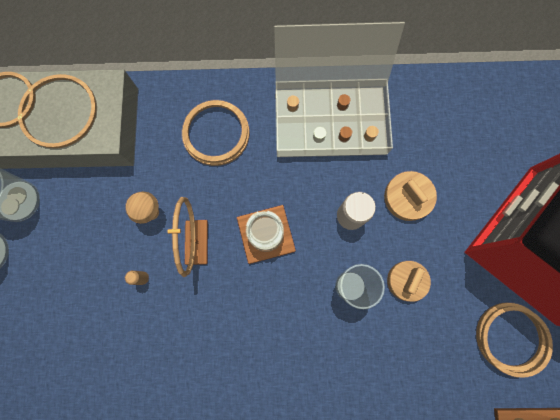

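View pics/scene0.png

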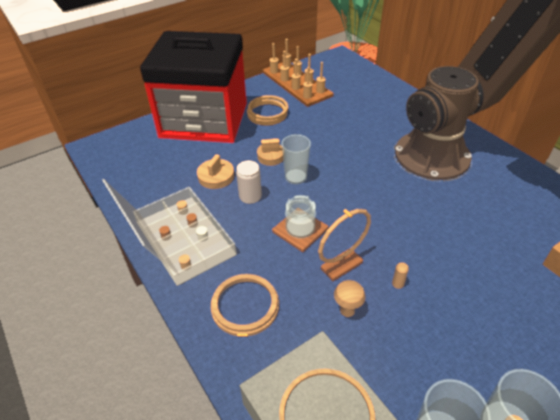

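The top view shows the case's top at about (131,278), the mushroom at (143,207), the hoop stand at (190,238), the jar at (265,232), the small lid at (410,282), the big lid at (411,196), the tin at (357,210) and the tumbler at (360,287). The scene view shows the case at (401,268), the jar mouth at (301,207) and the small lid at (270,150).

```bash
cat >> h.py <<'E'
def tri(views):
    "least-squares point from [(snap,u,v),...]"
    A=np.zeros((3,3));b=np.zeros(3)
    for s,u,v in views:
        d=s['T'][:3,:3]@[(u-s['cx'])/s['fx'],(v-s['cy'])/s['fy'],1]; d/=np.linalg.norm(d)
        P=np.eye(3)-np.outer(d,d); A+=P; b+=P@s['T'][:3,3]
    return np.linalg.solve(A,b)
E
python3 - <<'E'
from h import *
t=load('top0');s=load('scene0')
print('case top',tri([(t,131,278),(s,402,266)]),ray(t,131,278,.072))
print('jar mouth',tri([(t,265,230),(s,301,204)]),ray(t,265,230,.105))
print('bar top',tri([(t,416,280),(s,269,144)]),ray(t,416,280,.067))
C=cloud(t)
for nm,u,v in[('case',131,278),('mush',143,207),('tin',358,208),('lid',403,284),('bar',416,280),('foot',245,250),('tumbler',360,287)]: print(nm,C[v,u].round(3))
for nm,(u0,u1,v0,v1) in dict(lid=(385,440,258,305),case=(120,152,265,292),stand=(165,212,190,280),big=(380,440,168,225)).items():
    Q=C[v0:v1,u0:u1].reshape(-1,3)
    for lo,hi in((.02,.035),(.055,.08),(.1,.22)):
        q=Q[(Q[:,2]>lo)&(Q[:,2]<hi)]
        if len(q)>5: print(nm,lo,len(q),q.mean(0).round(3),q.min(0).round(3),q.max(0).round(3),cv2.minAreaRect((q[:,:2]*1000).astype(np.float32)))
E
```

```text
case top [0.43573525 0.29580459 0.06945993] [0.43469223 0.2957769  0.072     ]
jar mouth [0.52667955 0.01579362 0.09886996] [0.52538869 0.01594682 0.105     ]
bar top [ 0.42261552 -0.29730185  0.04784374] [ 0.42213071 -0.29040754  0.067     ]
case [0.435 0.295 0.074]
mush [0.581 0.272 0.089]
tin [ 0.566 -0.172  0.111]
lid [ 0.414 -0.276  0.025]
bar [ 0.422 -0.29   0.07 ]
foot [0.494 0.065 0.014]
tumbler [ 0.409 -0.188  0.007]
lid 0.02 988 [ 0.421 -0.288  0.026] [ 0.379 -0.335  0.02 ] [ 0.463 -0.248  0.035] ((420.81903076171875, -291.50543212890625), (86.01602935791016, 84.59004974365234), 89.07522583007812)
lid 0.055 249 [ 0.422 -0.289  0.066] [ 0.396 -0.309  0.055] [ 0.447 -0.273  0.071] ((421.60498046875, -291.2942199707031), (16.815921783447266, 56.4261589050293), 60.97786331176758)
case 0.02 35 [0.436 0.285 0.028] [0.422 0.281 0.02 ] [0.45  0.294 0.035] ((435.8408508300781, 286.4438171386719), (11.723494529724121, 27.966625213623047), 84.8768539428711)
case 0.055 184 [0.436 0.293 0.07 ] [0.422 0.281 0.055] [0.449 0.311 0.076] ((435.82177734375, 295.3403015136719), (26.55848503112
[... 248 characters left out ...]
5 0.065] [0.451 0.17  0.055] [0.577 0.181 0.08 ] ((513.7703247070312, 175.4434356689453), (125.70524597167969, 10.002696990966797), 0.6698809862136841)
stand 0.1 534 [0.51  0.174 0.174] [0.436 0.165 0.101] [0.592 0.186 0.2  ] ((513.717529296875, 175.55667114257812), (155.51385498046875, 21.428152084350586), 1.1890870332717896)
big 0.02 1564 [ 0.608 -0.308  0.026] [ 0.556 -0.365  0.02 ] [ 0.666 -0.256  0.034] ((610.4104614257812, -309.74053955078125), (109.98995208740234, 109.21875762939453), 65.00855255126953)
big 0.055 230 [ 0.609 -0.308  0.066] [ 0.585 -0.329  0.055] [ 0.636 -0.29   0.072] ((610.0601196289062, -309.12957763671875), (55.56597137451172, 15.93243408203125), 34.88191223144531)
```

The clouds agree with the ray casts: case (0.4355, 0.295) with its top at 74 mm, and bar (0.4215, -0.291) with its top at 70 mm and its heading at about -29°. I'll fit the jar and compute the first shift.

```bash
python3 - <<'E'
from h import *
t=load('top0');C=cloud(t);Q=C[195:275,228:305].reshape(-1,3)
q=Q[(Q[:,2]>.010)&(Q[:,2]<.019)]; print('foot',len(q),cv2.minAreaRect((q[:,:2]*1000).astype(np.float32)))
q=Q[(Q[:,2]>.098)&(Q[:,2]<.112)]; print('rim',len(q),cv2.minEnclosingCircle((q[:,:2]*1000).astype(np.float32)))
print(totool([.4355,.295,.2]))
E
```

```text
foot 1147 ((530.03466796875, 18.003997802734375), (110.1561050415039, 109.5981674194336), 13.768302917480469)
rim 375 ((530.1759643554688, 17.994020462036133), 37.70357894897461)
[334.21033163 268.43206433  26.25125801]
```

```bash
python3 -m jog '[[[30,24,0,0],[60,48,0,0],[92,74,0,0],[124,100,0,0],[155,125,0,0]]]' 1
python3 -m jog '[[[32,25,0,0],[64,50,0,0],[96,75,0,0],[128,100,0,0],[155,125,0,0]]]'
python3 -m jog '[[[24,18,10,0.12],[24,18,26,0.24],[24,18,26,0.36],[24,18,26,0.48],[24,18,26,0.5]]]'
python3 - <<'E'
from h import *
s=save('wrist','w1');C=cloud(s);q=C.reshape(-1,3)
q=q[(np.hypot(q[:,0]-.4355,q[:,1]-.295)<.04)&(q[:,2]>.066)&(q[:,2]<.08)]
print(len(q),cv2.minEnclosingCircle((q[:,:2]*1000).astype(np.float32)),q.max(0),r.sense()['joint_positions'])
print(totool([.4355,.295,.043]))
E
```

```text
t: 0.57
position: [0.3049, 0.4817, 0.2263]
tcp_rot: [3.109, -0.448, -0.0]
force: [1.5, -0.0, 0.3]
gripper_width: 0.0878
grip_force: 0.0
t: 0.98
position: [0.4185, 0.318, 0.2266]
tcp_rot: [3.109, -0.449, 0.0]
force: [1.2, -0.3, -0.2]
gripper_width: 0.0877
grip_force: 0.0
t: 1.4
position: [0.4355, 0.2953, 0.2002]
tcp_rot: [2.897, -1.213, -0.0]
force: [0.0, -0.3, 0.4]
gripper_width: 0.0875
grip_force: 0.0
778 ((436.8851318359375, 296.816162109375), 14.415446281433105) [0.45113585 0.3109071  0.0752641 ] [ 9.69273097e-01  1.34113069e-01 -3.51946446e-01 -5.43751547e-05
 -1.08512953e+00 -1.86637502e-01]
[  0.42411184   0.39078259 157.37918799]
```

View pics/w1.png

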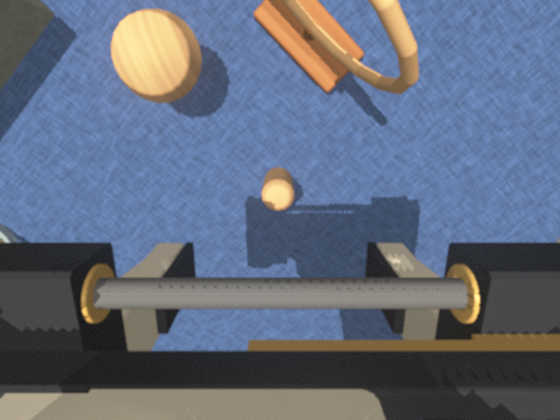

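The wrist view shows the case's top at (278,190), below and between the fingers, with the mushroom (155,55) and hoop stand (360,50) well clear. I'll descend and grip.

```bash
python3 -m jog '[[[0,0,40,0],[0,0,80,0],[0,0,120,0],[0,0,145,0],[0,0,157,0]]]'
python3 -m jog '[[[0,0,0,0],[0,0,0,0],[0,0,0,0],[0,0,0,0],[0,0,0,0]]]' -1 15
python3 -m jog '[[[0,0,0,0],[0,0,0,0],[0,0,0,0],[0,0,0,0],[0,0,0,0]]]'
python3 - <<'E'
from h import *
print(totool([.5300,.0180,.30]))
E
```

```text
t: 1.87
position: [0.4338, 0.2942, 0.04]
tcp_rot: [2.9, -1.196, -0.003]
force: [-0.2, 0.2, 0.2]
gripper_width: 0.0883
grip_force: 0.0
t: 2.28
position: [0.436, 0.2967, 0.0449]
tcp_rot: [-2.9, 1.202, -0.001]
force: [-0.5, -0.6, -0.4]
gripper_width: 0.0598
grip_force: 0.0
t: 2.7
position: [0.4355, 0.2959, 0.0436]
tcp_rot: [-2.901, 1.204, -0.0]
force: [0.2, 0.9, 0.5]
gripper_width: 0.0291
grip_force: 14.9
[ 263.46698293  129.29105411 -256.38542972]
```

```bash
python3 -m jog '[[[0,0,-20,0],[0,0,-60,0],[0,0,-100,0],[0,0,-140,0],[0,0,-180,0]]]'
python3 -m jog '[[[0,0,-30,0],[0,0,-50,0],[0,0,-57,0],[25,12,-57,0],[60,29,-57,0]]]'
python3 -m jog '[[[35,17,0,0],[70,34,0,0],[105,52,0,0],[138,67,0,0],[165,80,0,0]]]'
python3 -m jog '[[[25,12,0,0],[35,18,0,0],[38,20,0,0],[38,20,0,0],[38,20,0,0]]]'
python3 - <<'E'
from h import *
print(totool([.5300,.0180,.11]),r.sense()['joint_positions'])
s=save('scene','s2');save('wrist','w2')
a=s['pixels'][60:280,180:420,::-1];b=load('w2')['pixels'][:,:,::-1]
cv2.imwrite('pics/s2c.png',np.hstack([cv2.resize(a,(436,400)),cv2.resize(b,(364,400))]))
E
```

```text
t: 3.12
position: [0.4351, 0.2954, 0.2255]
tcp_rot: [2.901, -1.204, -0.0]
force: [1.0, 1.0, -0.5]
gripper_width: 0.029
grip_force: 14.9
t: 3.53
position: [0.457, 0.234, 0.2802]
tcp_rot: [-2.903, 1.199, 0.001]
force: [0.4, -0.0, -0.9]
gripper_width: 0.0288
grip_force: 14.9
t: 3.95
position: [0.5171, 0.0572, 0.2796]
tcp_rot: [2.9, -1.205, -0.002]
force: [0.4, 1.1, -0.1]
gripper_width: 0.0289
grip_force: 14.9
t: 4.37
position: [0.5295, 0.019, 0.28]
tcp_rot: [2.901, -1.204, -0.001]
force: [1.0, 0.5, 0.5]
gripper_width: 0.0291
grip_force: 14.9
[  1.1326337    0.2403381  170.03038258] [ 4.05982115e-01  8.70794518e-02 -2.19670072e-01 -3.25311759e-04
 -1.26482793e+00  3.77927117e-01]
```

View pics/s2c.png

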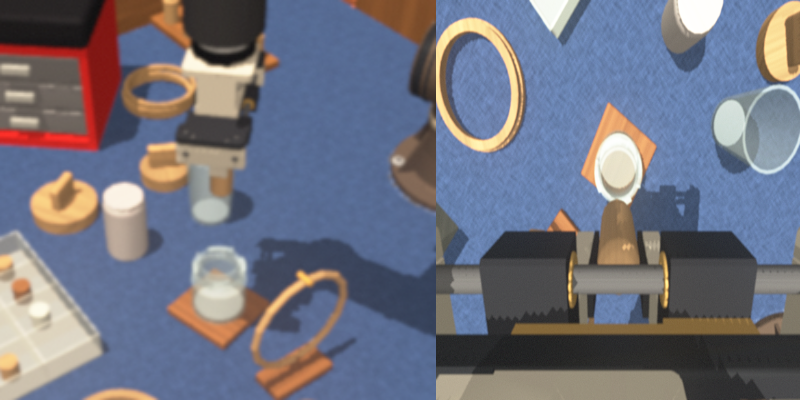

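The case is held upright, at (222,185) left and (617,235) right, above the jar at (218,290) and (620,165). Descending into the mouth and releasing.

```bash
python3 -m jog '[[[1,0,35,0],[1,0,70,0],[1,0,100,0],[1,0,125,0],[1,0,145,0]]]'
python3 -m jog '[[[0,0,10,0],[0,0,18,0],[0,0,23,0],[0,0,23,0],[0,0,23,0]]]'
python3 -m jog '[[[0,0,0,0],[0,0,0,0],[0,0,0,0],[0,0,0,0],[0,0,0,0]]]' 1
python3 -m jog '[[[0,0,0,0],[0,0,-30,0],[0,0,-70,0],[0,0,-110,0],[0,0,-138,0]]]'
python3 - <<'E'
from h import *
t=save('top','t3');C=cloud(t);s=save('wrist','w3')
print(C[225:242:4,255:276:4].round(3)[:,:,2]);j=r.sense();print(j['position'],j['joint_positions'],totool([.4215,-.291,.25]))
cv2.imwrite('pics/t3c.png',np.hstack([cv2.resize(t['pixels'][180:320,180:440,::-1],(520,280)),cv2.resize(s['pixels'][:,:,::-1],(280,280))]))
E
```

```text
t: 4.88
position: [0.5295, 0.0187, 0.1335]
tcp_rot: [2.902, -1.202, -0.002]
force: [-0.7, -0.6, 0.3]
gripper_width: 0.0293
grip_force: 14.9
t: 5.3
position: [0.5312, 0.0182, 0.1134]
tcp_rot: [-2.901, 1.203, -0.002]
force: [0.4, 0.3, -0.3]
gripper_width: 0.0291
grip_force: 14.9
t: 5.72
position: [0.5307, 0.0178, 0.1129]
tcp_rot: [-2.901, 1.204, -0.001]
force: [-0.6, 0.2, 0.2]
gripper_width: 0.0571
grip_force: 0.0
t: 6.13
position: [0.5313, 0.0177, 0.2543]
tcp_rot: [-2.901, 1.203, -0.004]
force: [0.2, -0.3, 0.1]
gripper_width: 0.0863
grip_force: 0.0
[[0.364 0.363 0.094 0.094 0.022 0.023]
 [0.339 0.363 0.364 0.096 0.09  0.019]
 [0.335 0.338 0.364 0.362 0.091 0.345]
 [0.02  0.336 0.338 0.363 0.363 0.344]
 [0.1   0.106 0.335 0.345 0.361 0.365]]
[0.53329522 0.01826208 0.25643491] [ 0.40319346  0.10009254 -0.25977943  0.00182984 -1.20151959  0.3807194 ] [139.84967995 297.66129308   4.73682109]
```

View pics/t3c.png

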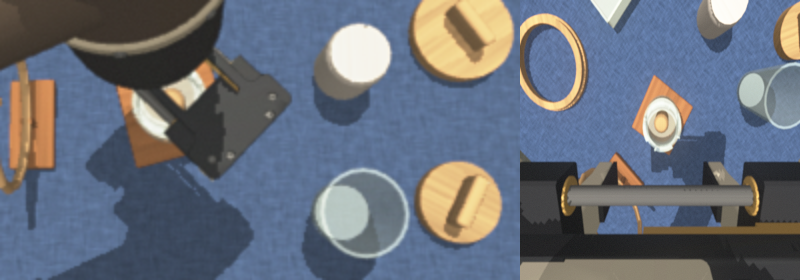

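The case stands inside the jar, seen at (662,122) in the wrist view. Next is the lid. The tumbler is next to it and rises above the gripper body's height, so I'll check clearance for both grip directions.

```bash
python3 - <<'E'
from h import *
C=cloud(load('top0'));Q=C[255:320,325:395].reshape(-1,3);q=Q[(Q[:,2]>.118)&(Q[:,2]<.138)]
c,_=cv2.minEnclosingCircle((q[:,:2]*1000).astype(np.float32));print('tumbler',len(q),c,_)
o=np.array(c)/1000-[.4215,-.291]
for a in(-119,-29):
    a=np.radians(a);al=abs(o@[np.cos(a),np.sin(a)]);ac=abs(o@[-np.sin(a),np.cos(a)])
    print(a,'gap mm',1000*np.hypot(max(al-.0965,0),max(ac-.039,0))-42)
E
python3 -m jog '[[[18,38,0,0],[36,76,0,0],[54,113,0,0],[71,151,0,0],[84,179,0,0]]]' 1
python3 -m jog '[[[17,36,0,0],[34,74,0,0],[50,106,0,0],[56,119,3,0],[56,119,3,0]]]'
python3 -m jog '[[[0,0,0,0.12],[0,0,0,0.24],[0,0,0,0.36],[0,0,0,0.48],[0,0,0,0.6]]]'
python3 -m jog '[[[0,0,0,0.12],[0,0,0,0.24],[0,0,0,0.36],[0,0,0,0.48],[0,0,0,0.6]]]'
python3 -m jog '[[[0,0,0,0.09],[0,0,0,0.09],[0,0,0,0.09]]]'
cat > lid.py <<'E'
from h import *
import sys
def bar(f,z0,z1,c,rad=.05):
    s=save('wrist',f);q=cloud(s).reshape(-1,3)
    q=q[(np.hypot(q[:,0]-c[0],q[:,1]-c[1])<rad)&(q[:,2]>z0)&(q[:,2]<z1)]
    j=r.sense();X=R.from_rotvec(j['tcp_rot']).as_matrix()
    print(len(q),'z',np.median(q[:,2]),cv2.minAreaRect((q[:,:2]*1000).astype(np.float32)))
    print('tool x heading',np.degrees(np.arctan2(X[1,0],X[0,0])),j['position'],j['joint_positions'].round(2),j['gripper_width'])
E
python3 - <<'E'
from lid import *
bar('w4',.05,.08,(.4215,-.291));print(totool([.4215,-.291,.25]))
E
```

```text
tumbler 400 (412.1852111816406, -167.0091552734375) 41.830528259277344
-2.076941809873252 gap mm -11.812758673039415
-0.5061454830783556 gap mm 22.928937073008754
t: 6.65
position: [0.4615, -0.17, 0.2505]
tcp_rot: [2.901, -1.204, -0.0]
force: [1.3, -0.1, -0.7]
gripper_width: 0.0879
grip_force: 0.0
t: 7.07
position: [0.4167, -0.2941, 0.2467]
tcp_rot: [2.899, -1.21, -0.002]
force: [0.4, 0.5, 0.6]
gripper_width: 0.0879
grip_force: 0.0
t: 7.48
position: [0.4185, -0.2912, 0.2473]
tcp_rot: [-2.41, 2.015, 0.001]
force: [-0.7, 0.4, 0.0]
gripper_width: 0.0877
grip_force: 0.0
t: 7.9
position: [0.4185, -0.2912, 0.2473]
tcp_rot: [1.707, -2.637, -0.001]
force: [0.2, -0.1, -0.9]
gripper_width: 0.0877
grip_force: 0.0
t: 8.15
position: [0.4185, -0.2913, 0.2474]
tcp_rot: [1.599, -2.704, -0.0]
force: [0.8, -0.1, 0.3]
gripper_width: 0.0879
grip_force: 0.0
930 z 0.06644695285752478 ((421.0220642089844, -292.1019287109375), (16.463993072509766, 55.23002243041992), 61.0181770324707)
tool x heading -118.77966862801347 [ 0.4184973 -0.2913888  0.2474491] [-0.22  0.07 -0.31 -0.   -1.19 -0.28] 0.08801886531245379
[-1.78640028 -2.44410643 -2.55138998]
```

View pics/w4.png

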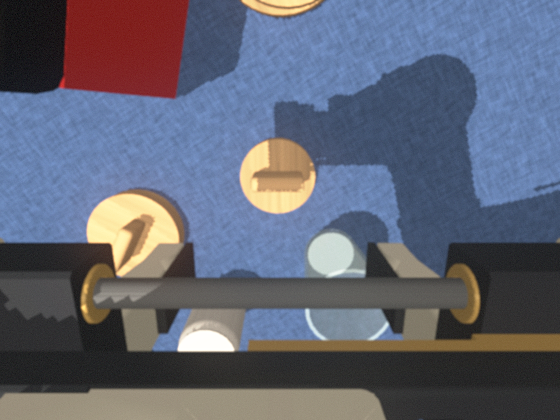

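The lid's bar is at (278,181), aligned with the fingers, and the tumbler (345,280) is on the camera-far side. An end-to-end grip keeps 23 mm of clearance, where the across grip would hit it.

```bash
python3 -m jog '[[[-1,-2,40,0],[-1,-2,80,0],[-1,-2,120,0],[-1,-2,155,0],[-1,-2,185,0]]]'
python3 -m jog '[[[0,0,15,0],[0,0,25,0],[0,0,32,0],[0,0,32,0],[0,0,32,0]]]'
python3 -m jog '[[[0,0,0,0],[0,0,0,0],[0,0,0,0],[0,0,0,0],[0,0,0,0]]]' -1 40
python3 -m jog '[[[0,0,0,0],[0,0,0,0],[0,0,0,0],[0,0,-4,0],[0,0,-10,0]]]'
```

```text
t: 8.62
position: [0.4198, -0.2914, 0.0604]
tcp_rot: [1.598, -2.704, -0.001]
force: [0.4, -0.3, -0.6]
gripper_width: 0.0876
grip_force: 0.0
t: 9.03
position: [0.4213, -0.292, 0.0312]
tcp_rot: [-1.596, 2.706, -0.001]
force: [1.0, -0.7, 0.4]
gripper_width: 0.0874
grip_force: 0.0
t: 9.45
position: [0.4209, -0.2919, 0.031]
tcp_rot: [-1.594, 2.706, -0.001]
force: [0.7, 0.3, 0.4]
gripper_width: 0.0597
grip_force: 0.0
t: 9.87
position: [0.42, -0.2916, 0.0402]
tcp_rot: [1.594, -2.706, -0.002]
force: [-0.1, 0.3, -0.6]
gripper_width: 0.0558
grip_force: 40.0
```

```bash
python3 -m jog '[[[0,0,-35,0],[0,0,-75,0],[0,0,-115,0],[0,0,-155,0],[0,0,-195,0]]]'
python3 -m jog '[[[0,0,-15,0],[-30,5,-20,0],[-68,11,-20,0],[-107,18,-20,0],[-145,24,-20,0]]]'
python3 -m jog '[[[-38,6,0,0],[-76,13,0,0],[-115,19,0,0],[-150,25,0,0],[-165,27,0,0]]]'
python3 -m jog '[[[-10,2,0,0],[-14,3,0,0],[-14,3,0,0],[-14,3,0,0]]]'
python3 - <<'E'
from lid import *
p=r.sense()['position'];bar('w5',p[2]+.025,p[2]+.055,p)
s=save('scene','s5');q=cloud(s).reshape(-1,3);q=q[np.hypot(q[:,0]-p[0],q[:,1]-p[1])<.06]
m=q[(q[:,2]>p[2]-.04)&(q[:,2]<p[2]+.002)];print('edge z',np.percentile(m[:,2],[1,99])-p[2]);d=m[m[:,2]>p[2]-.012]
print(len(d),np.linalg.lstsq(np.c_[d[:,:2],np.ones(len(d))],d[:,2],rcond=None)[0][:2],cv2.minEnclosingCircle((m[:,:2]*1000).astype(np.float32)))
print(p,totool([.530,.018,.129]))
w=load('w5')
cv2.imwrite('pics/s5c.png',np.hstack([cv2.resize(s['pixels'][60:280,180:420,::-1],(436,400)),cv2.resize(w['pixels'][:,:,::-1],(364,400))]))
E
```

```text
t: 10.28
position: [0.42, -0.2916, 0.2381]
tcp_rot: [-1.595, 2.707, -0.0]
force: [0.9, -0.2, -1.3]
gripper_width: 0.0559
grip_force: 40.0
t: 10.7
position: [0.4697, -0.152, 0.2563]
tcp_rot: [-1.592, 2.707, -0.0]
force: [0.9, 0.1, -1.5]
gripper_width: 0.0556
grip_force: 40.0
t: 11.12
position: [0.5271, 0.0075, 0.2558]
tcp_rot: [-1.597, 2.704, 0.0]
force: [0.1, 0.5, -1.1]
gripper_width: 0.0554
grip_force: 40.0
t: 11.45
position: [0.53, 0.0169, 0.2556]
tcp_rot: [1.594, -2.707, -0.0]
force: [0.3, -0.5, -1.2]
gripper_width: 0.0558
grip_force: 40.0
3947 z 0.2904653897265555 ((528.874267578125, 16.56167221069336), (23.288604736328125, 90.26551818847656), 61.032318115234375)
tool x heading -119.0535887529455 [0.53000205 0.01665151 0.25564117] [ 0.4   0.1  -0.26  0.   -1.21 -0.91] 0.05565341406655001
edge z [-0.02940373  0.00132127]
434 [-0.04533672 -0.07058546] ((534.5845947265625, 21.161991119384766), 41.98685073852539)
[0.5300156  0.01688042 0.25559287] [ -1.20557301   0.75435387 126.70981721]
```

View pics/s5c.png

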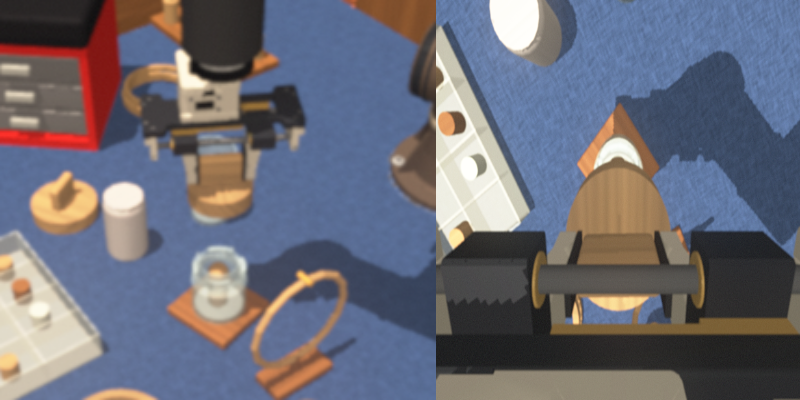

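The lid is held above the jar, at (222,195) left and (620,235) right, with the jar mouth below. I'll check the level and centring of the disc from the wrist cloud.

```bash
python3 - <<'E'
from h import *
p=r.sense()['position'];X=R.from_rotvec(r.sense()['tcp_rot']).as_matrix()
for f,top in(('w5',0),('s5',0)):
    q=(cloud(load(f)).reshape(-1,3)-p)@X*1000   # tool frame mm
    m=(np.hypot(q[:,0],q[:,1])<50)&(abs(q[:,2]-6)<7); d=q[m&((abs(q[:,0])>11))&(np.hypot(q[:,0],q[:,1])<40)]
    for _ in range(6):
        c=np.linalg.lstsq(np.c_[d[:,:2],np.ones(len(d))],d[:,2],rcond=None)[0]
        e=abs(np.c_[d[:,:2],np.ones(len(d))]@c-d[:,2]); d=d[e<max(1.0,2*np.median(e))]
    print(f,len(d),'slope',c,d.min(0),d.max(0))
    a=q[(abs(q[:,0])<60)&(abs(q[:,1])<60)&(q[:,2]>2)&(q[:,2]<35)];print('lid bounds',np.percentile(a,[.5,99.5],axis=0).round(1))
E
```

```text
w5 5798 slope [-2.29355787e-04  2.13001286e-04  5.87838249e+00] [-39.97788117 -38.22966995   4.87716141] [39.94590711 38.21856116  6.88078457]
lid bounds [[-41.9 -38.2   4.3]
 [ 42.6  40.3  29.2]]
s5 122 slope [ 1.74182480e-02 -1.63288901e-03  5.64821834e+00] [-38.41575401 -36.87477431   3.97225925] [-11.31592329  36.12771873   6.60782354]
lid bounds [[-45.4 -43.4   2.2]
 [ -2.8  38.4  30.5]]
```

Level and centred (disc 5.9 mm below the TCP). Lowering to just above the thread, then into contact.

```bash
python3 -m jog '[[[-1,1,30,0],[-1,1,60,0],[-1,1,85,0],[-1,1,105,0],[-1,1,115,0]]]'
python3 -m jog '[[[0,0,0,0],[0,0,3,0],[0,0,5,0],[0,0,7,0],[0,0,9,0]]]'
python3 -m jog '[[[0,0,1,0],[0,0,2,0],[0,0,3,0],[0,0,3,0],[0,0,3,0]]]'
python3 - <<'E'
from h import *
print(r.sense(),totool([.530,.018,.129]))
E
```

```text
t: 11.97
position: [0.5284, 0.0177, 0.1382]
tcp_rot: [1.591, -2.705, -0.001]
force: [-0.6, -0.6, -1.7]
gripper_width: 0.056
grip_force: 40.0
t: 12.38
position: [0.5307, 0.0193, 0.1325]
tcp_rot: [-1.594, 2.705, -0.001]
force: [0.9, 0.4, -0.7]
gripper_width: 0.0557
grip_force: 40.0
t: 12.8
position: [0.5302, 0.0192, 0.1289]
tcp_rot: [-1.595, 2.706, -0.0]
force: [-0.4, -0.0, 3.2]
gripper_width: 0.0557
grip_force: 40.0
{'t': 12.8, 'joint_positions': array([ 4.06156479e-01,  2.09669890e-01, -4.39611415e-01,  1.65527908e-04,
       -9.21078270e-01, -9.12064507e-01]), 'joint_velocities': array([ 3.15650577e-04, -1.46997767e-03, -2.50581244e-04, -4.93248695e-04,
       -4.75809148e-05, -9.19658169e-04]), 'effort': array([-2.11310643e-01, -4.06591201e+01,  2.43706012e+01,  5.84171042e+00,
        2.84873676e-01,  4.09518616e-03]), 'position': array([0.53021887, 0.01919107, 0.12890999]), 'tcp_rot': array([-1.59472410e+00,  2.70625969e+00, -2.91790441e-04]), 'force': array([-0.39376115, -0.04932791,  3.21554468]), 'ft_torque': array([ 0.22378659,  0.33445928, -0.06195697]), 'grip_force': 40.000494718551636, 'gripper_width': 0.05567692893931231} [ 1.14795105 -0.38565678 -0.09016864]
```

Contact at exactly the expected height (TCP 0.129, +4 N). Turning anticlockwise.

```bash
cat > st.py <<'E'
from h import *
s=r.sense();X=R.from_rotvec(s['tcp_rot']).as_matrix()
print('hdg %.1f'%np.degrees(np.arctan2(X[1,0],X[0,0])),s['position'].round(4),'F',s['force'].round(1),'M',s['ft_torque'].round(2),'toz',totool([.530,.018,.129]).round(1),'w',s['gripper_width'])
E
python3 -m jog '[[[1,0,0,0],[1,0,0,-0.06],[1,0,0,-0.12],[1,0,0,-0.18],[1,0,0,-0.24]]]' >/dev/null; python3 st.py
python3 -m jog '[[[0,0,0,-0.05],[0,0,0,-0.1],[0,0,0,-0.15],[0,0,0,-0.2],[0,0,0,-0.2]]]' >/dev/null; python3 st.py
```

```text
hdg -105.1 [0.5299 0.0182 0.1289] F [-0.6  0.1  2.7] M [ 0.08 -0.04 -0.04] toz [ 0.2 -0.1 -0.1] w 0.055692877956989094
hdg -93.6 [0.5299 0.0182 0.1288] F [-0.4 -0.5  2.6] M [-0.06 -0.08  0.  ] toz [ 0.2 -0.2 -0.2] w 0.055915394206463444
```

```bash
for i in 1; do
python3 -m jog '[[[0,0,0,-0.05],[0,0,0,-0.1],[0,0,0,-0.15],[0,0,0,-0.2],[0,0,0,-0.2]]]' >/dev/null; python3 st.py
python3 -m jog '[[[0,0,0,-0.05],[0,0,0,-0.1],[0,0,0,-0.15],[0,0,0,-0.2],[0,0,0,-0.2]]]' >/dev/null; python3 st.py; done
```

```text
hdg -82.3 [0.5294 0.0182 0.1283] F [ 0.3 -0.1 -0.9] M [ 0.09 -0.05 -0.02] toz [ 0.2 -0.6 -0.7] w 0.05573302230306219
hdg -71.1 [0.5302 0.0183 0.1286] F [ 3.1 -0.1 -1.5] M [-0.17 -1.2  -1.56] toz [ 0.2  0.3 -0.4] w 0.056370619320117145
```

The support force went at -82° and the stop torque appeared at -71°, so the lugs are over the openings. I'll ease back slightly and lower.

```bash
python3 -m jog '[[[0,0,0,0.05],[0,0,0,0.1],[0,0,0,0.1],[0,0,0,0.1]]]' >/dev/null; python3 st.py
python3 -m jog '[[[0,0,1,0],[0,0,2,0],[0,0,3,0],[0,0,4,0],[0,0,4,0]]]' >/dev/null; python3 st.py
```

```text
hdg -76.6 [0.5293 0.0182 0.1284] F [-0.3 -0.4  0. ] M [ 0.05 -0.02  0.04] toz [ 0.4 -0.6 -0.6] w 0.05613091438585228
hdg -76.6 [0.5294 0.0182 0.1243] F [ 0.1 -0.2 -0.7] M [ 0.06 -0.03 -0.01] toz [ 0.3 -0.5 -4.7] w 0.0559596104029642
```

Free descent, so it's entering the thread. I'll continue to the dropped height (TCP 0.119).

```bash
python3 -m jog '[[[0,0,1,0],[0,0,2,0],[0,0,4,0],[0,0,5,0],[0,0,5,0]]]' >/dev/null; python3 st.py
python3 -m jog '[[[0,0,0.5,0],[0,0,1,0],[0,0,1,0],[0,0,1,0]]]' >/dev/null; python3 st.py
```

```text
hdg -76.6 [0.5294 0.0182 0.1192] F [ 0.1 -0.8 -1.2] M [ 0.08  0.   -0.  ] toz [ 0.3 -0.5 -9.8] w 0.05607204063904749
hdg -76.6 [0.5297 0.0182 0.1189] F [-0.4 -1.2  3.2] M [-0.22  0.4   0.01] toz [  0.2  -0.3 -10.1] w 0.05602664447161714
```

Dropped, with contact at 0.119. Screwing clockwise while sinking about 0.08 mm per degree.

```bash
python3 -m jog '[[[0,0,0.2,0.05],[0,0,0.4,0.1],[0,0,0.7,0.15],[0,0,0.9,0.2],[0,0,0.9,0.2]]]' >/dev/null; python3 st.py
python3 -m jog '[[[0,0,0.2,0.05],[0,0,0.4,0.1],[0,0,0.7,0.15],[0,0,0.9,0.2],[0,0,0.9,0.2]]]' >/dev/null; python3 st.py
```

```text
hdg -88.2 [0.5306 0.0185 0.1186] F [-0.6 -0.3  6.4] M [ 0.03  0.11 -0.11] toz [  0.4   0.6 -10.4] w 0.05634877475881902
hdg -99.6 [0.5304 0.0185 0.1174] F [1.4 0.1 3.3] M [ 0.07 -0.32 -0.07] toz [  0.6   0.2 -11.6] w 0.0563943718691602
```

```bash
python3 -m jog '[[[0,0,0.2,0.05],[0,0,0.4,0.1],[0,0,0.7,0.15],[0,0,0.9,0.2],[0,0,0.9,0.2]]]' >/dev/null; python3 st.py
python3 -m jog '[[[0,0,0.2,0.05],[0,0,0.4,0.1],[0,0,0.7,0.15],[0,0,0.9,0.2],[0,0,0.9,0.2]]]' >/dev/null; python3 st.py
```

```text
hdg -111.0 [0.53   0.0184 0.1162] F [ 0.1 -0.8  3.1] M [ 0.01 -0.34 -0.01] toz [  0.4  -0.1 -12.8] w 0.055963213380647005
hdg -122.4 [0.5298 0.0183 0.115 ] F [ 0.5 -0.1  2.9] M [-0.03 -0.37 -0.07] toz [  0.1  -0.4 -14. ] w 0.0561283291869875
```

```bash
python3 -m jog '[[[0,0,0.2,0.05],[0,0,0.3,0.1],[0,0,0.3,0.1],[0,0,0.3,0.1]]]' >/dev/null; python3 st.py
python3 -m jog '[[[0,0,0,0.05],[0,0,0,0.1],[0,0,0,0.1],[0,0,0,0.1]]]' >/dev/null; python3 st.py
```

```text
hdg -127.9 [0.5299 0.0183 0.1148] F [0.5 0.2 3.4] M [ 0.12 -0.18 -0.01] toz [  0.2  -0.3 -14.2] w 0.056493341071803246
hdg -133.6 [0.5304 0.0184 0.1149] F [ 2.9 -0.9  1.2] M [-0.27 -1.42  0.84] toz [  0.6   0.  -14.1] w 0.055574725160676776
```

Firm stop (torque 0.84 N m) at home height. Relax, release, retract straight up and check.

```bash
python3 -m jog '[[[0,0,0,-0.02],[0,0,0,-0.03],[0,0,0,-0.03]]]' 
python3 -m jog '[[[0,0,0,0],[0,0,0,0],[0,0,0,0],[0,0,0,0],[0,0,0,0]]]' 1
python3 -m jog '[[[0,0,0,0],[0,0,-5,0],[0,0,-30,0],[0,0,-65,0],[0,0,-100,0]]]'
python3 -m jog '[[[0,0,-30,0],[0,0,-50,0],[0,0,-50,0],[0,0,-50,0]]]'
python3 - <<'E'
from lid import *
bar('w6',.140,.158,(.53,.018));s=load('w6')
q=cloud(s).reshape(-1,3);d=q[(np.hypot(q[:,0]-.53,q[:,1]-.018)<.046)&(abs(q[:,2]-.109)<.006)]
c=np.linalg.lstsq(np.c_[d[:,:2]-[.53,.018],np.ones(len(d))],d[:,2],rcond=None)[0];print('disc',len(d),c,np.median(d[:,2]),cv2.minEnclosingCircle((d[:,:2]*1000).astype(np.float32)))
t=save('scene','s6')
cv2.imwrite('pics/s6c.png',np.hstack([cv2.resize(t['pixels'][60:280,180:420,::-1],(436,400)),cv2.resize(s['pixels'][:,:,::-1],(364,400))]))
E
```

```text
t: 18.55
position: [0.53, 0.0184, 0.1149]
tcp_rot: [-1.276, 2.87, 0.0]
force: [2.3, -0.8, 2.9]
gripper_width: 0.0557
grip_force: 40.0
t: 18.97
position: [0.529, 0.0181, 0.1143]
tcp_rot: [1.273, -2.871, -0.0]
force: [0.4, -1.0, 0.6]
gripper_width: 0.0836
grip_force: 0.0
t: 19.38
position: [0.5288, 0.0179, 0.2156]
tcp_rot: [1.273, -2.87, -0.0]
force: [0.4, 0.4, 0.4]
gripper_width: 0.0872
grip_force: 0.0
t: 19.72
position: [0.53, 0.0185, 0.2663]
tcp_rot: [-1.272, 2.869, 0.0]
force: [0.4, 0.4, -1.2]
gripper_width: 0.0875
grip_force: 0.0
1282 z 0.15047194042064474 ((529.0742797851562, 17.864431381225586), (16.874187469482422, 55.65513610839844), 47.19456100463867)
tool x heading -132.1800939757662 [0.52931578 0.01828043 0.26484963] [ 0.4   0.09 -0.25 -0.   -1.23 -1.14] 0.08736068542849082
disc 4497 [0.00095295 0.00200982 0.10911442] 0.10912348415063106 ((529.0787963867188, 17.91318702697754), 43.12186050415039)
```

View pics/s6c.png

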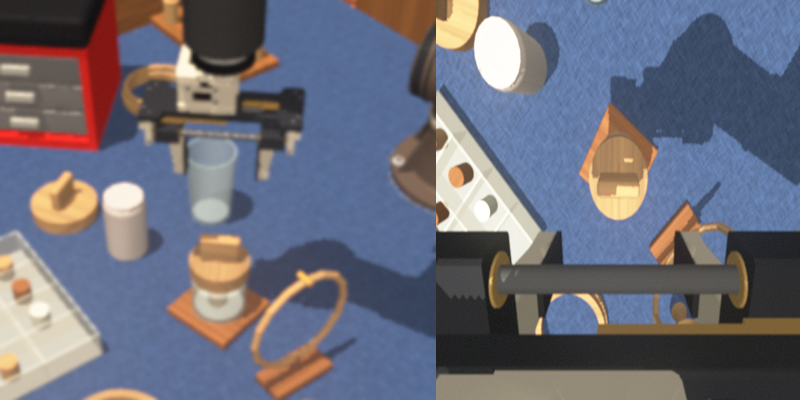

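The lid sits level and centred on the jar, at (220,265) left and (618,178) right. Its disc is at 109.1 mm (home is 109), and the gripper is clear. Handing in.

```bash
python3 -c "
from cell import r
print(r.finish_job())"
```

```text
the job is handed in; nothing more can be done
None
```

The needle case is in the jar and the fitting lid is screwed home: level, within about 1 mm of centre, disc at 109.1 mm against 109 mm for home. No bystander was touched, and I handed the job in at about 20 s; it gave no verdict back.

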